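# Unlock the sandwich toaster and flip its lid open

### The arm

A 6-joint arm with a two-finger parallel gripper is mounted at the origin on a cart in front of the work surface, level with it; the furniture and walls round the work are solid. World frame = base frame: x ahead of the robot, y to its left, z up, the work surface at z = 0. Lengths are in m, angles in rad, forces in N, time in s.
With the tool pointing down it reaches from about 0.275 to 0.725 m from the base axis. Payload 15.9 kg.
Tool frame: the origin (TCP) lies midway between the tips of the shut fingers; the grasp point (between the pads) lies 19 mm behind it (bot.tcp_to_grasp is the distance from the TCP to the grasp point, in m); y points along the fingers, x is the direction in which the jaws open and shut, and the axes are right-handed (so a half turn about y gives the same grasp; the last joint's range is limited). The gripper opens to 85 mm and grips with 20 to 120 N. Pads are 22 mm wide; open, the fingers measure 114 mm over their backs; the gripper's body (76 mm by 85 mm) begins 54 mm behind the grasp point. The pads swing forward as they close: fully open they stand 13 mm farther back than shut.
Start: joints at [1.15, 0.213, -0.034, 1.323, 0, 1.571], TCP at [0.204, 0.456, 0.231] pointing down, gripper open.
Joint ranges: [-2.98, 2.98], [-0.74, 1.72], [-1.14, 1.35], [-2.1, 2.04], [-1.57, 1.44], [-3.14, 3.14]. Speed limits (rad/s): [1.89, 1.89, 2.39, 2.57, 3.14, 3.14].

### API

Orientations are given as [roll, pitch, yaw] about the fixed x, y, z axes, in that order (R = Rz(yaw) Ry(pitch) Rx(roll)).
In Python, from station import bot gives the robot as it stands.
- The arm moves only by the tool servo_tool, never from a script. Its arguments are lists of equal length, an entry for each row: "travel": the shift along the world's x, y, z in m, a list of three; "rotation": the turn, a rotation vector about the world's x, y, z in rad, a list of three; "claw": the closure, from 0 (fully open) to 1 (shut). In form: {"travel": [[x, y, z], ...], "rotation": [[wx, wy, wz], ...], "claw": [claw, ...]}. A call has 1 to 5 rows; each row is the pose to reach, as a shift and turn from the pose commanded when the call began; what a row does not reach only later rows make up. A row lasts 1/8 s, in which the tool goes at most 62.5 mm and 10.7 degrees, less where a joint would pass 70% of its speed; a pose out of reach is approached as far as the arm can. A call with a gripper value outside its range is refused whole. The fingers move at their own pace and stop on an object; "squeeze" is the grip in N (left out, the last holds). Time passes only in rows, so rows that repeat a pose let the fingers close. It gives the time, the measured TCP pose, the force and the opening at its end, in the units of the state.
- bot.state(): the state, without advancing time (a new reading comes with each control period).
- bot.capture(name): name is "side" or "top"; returns a dict with "color" (420x560x3 uint8, blue, green, red), "range_z" (420x560 float32, m along the optical axis (not along the pixel's ray), 0 where there is no reading), "intrinsics" (3x3 intrinsics, pixels), "k1" (the pictures are not rectified: a ray, as slopes to the right and down, at radius r is drawn at 1 + k1 r^2 times it, then the intrinsics apply), "xyz" and "rotation" of the camera in the world. Camera axes: x right, y down, z forward; pixel columns grow to the right and rows downward; lengths in m; the calibration is good to about 2 mm. A picture is of the moment at which its call begins.
- bot.job_done(): hands the job in, once; it reports no verdict.
The state is a dict: "time": time; "qpos": joint angles; "joint_velocities": joint speeds; "joint_efforts": joint torques, N m; "position": TCP position; "eef_rot": TCP orientation; "contact_force": force on the tool from outside, world axes, zero at the start; "moment": the same for the moment, N m; "opening": finger opening in m.
Only numpy, scipy, OpenCV 4.12 (cv2) and the standard library are available. Lean on these libraries where they do the work, as an engineer would, in place of code of your own. Each camera call takes 0.05 s, during which the arm holds its last target. There are 200 camera calls.

### The job

Get the closed sandwich toaster ready to be loaded: with a fingertip, push the white lock slide on top of its handle all the way to the left (as seen when you face the toaster from its handle end), which frees the lid. Then push the lid up from under the handle and on over, past upright, until it leans back against its stop and stays open by itself, and take the arm clear. Only push: do not grasp, lift or shove the toaster, and leave everything else on the worktop where it stands.

Things in the scene. Friction and masses are not known exactly. Their poses are not given: they have to be found in the camera images.
- toaster: compact sandwich toaster, dark grey, metal inlay on the lid, 1.8 kg, loose on rubber feet. Origin: centre of its underside; x runs from the handle end to the hinge end, y to the left as seen from the handle end, z up. Shell x -85 to 85, y -75 to 75 mm, 93 mm high when shut; the halves meet at z = 52 mm. Loose: it slides if pushed hard
- toaster_lid (a joint): lid angle, rad: 0 shut, grows as it opens, stop at 1.83. Loose hinge, no spring: the lid (about 0.5 kg) falls shut from below about 1.35 rad and falls back onto the stop from above about 1.42. It takes about 3 N upward at the handle. While locked it rises only about 0.02 rad
- hinge (a point): point on the lid's hinge line at mid width: x = 95, y = 0, z = 52 mm in the toaster's frame; the line runs along the toaster's y
- handle_edge (a point): middle of the front lower edge of the lid's black handle tongue (100 mm wide, 14 mm thick, 46 mm out from the shell). Shut: x = -131, y = 0, z = 62 mm in the toaster's frame; turns with the lid. Free space below it, but within 28 mm of the shell front a steel keeper tab and the lock's toe hang under the middle (y -32 to 15, z 36 to 62 mm): push up under the outer 16 mm
- toaster_lock (a joint): position of the lock slide, m: 0 locked, grows towards the toaster's +y, end stop at 0.018; the lid is free from 0.0135 on. It stays where it is left; moving it takes about 2 N
- lock_top (a point): top centre of the white lock slide, a block 14 mm (x) by 12 mm (y) that stands 13 mm above the handle's top face. Locked, lid shut: x = -112, y = -8, z = 89 mm in the toaster's frame. The front wall of the lid shell (top at z = 93 mm) is 27 mm behind this point
- mug: white mug with dark stripes, 86x120x90 mm, in front of the toaster; origin at the centre of its underside; to be left alone
- teaspoon_left: steel teaspoon, 130 mm long, lying in front of the toaster; origin at the centre of its underside; to be left alone
- garlic: garlic bulb, 60 mm, on the front strip left of the toaster; origin at the centre of its underside; to be left alone
- rice_bowl: white flowered rice bowl, 115 mm across, 52 mm high, behind the toaster; origin at the centre of its underside; to be left alone
- lemon: lemon, 78 mm, beside and behind the toaster; origin at the centre of its underside; to be left alone
- tin_half: short printed food tin, 75 mm across, 58 mm high, behind the toaster; origin at the centre of its underside; to be left alone
- pepper_jar: spice jar with yellow cap, 45 mm across, 100 mm high, behind the toaster; origin at the centre of its underside; to be left alone
- tea_light: tea light with green wax, 38 mm across, 15 mm high, behind the toaster; origin at the centre of its underside; to be left alone

How it is judged:
On the way, in this order (a step that is already met when the one before it is completed fails the run):
1. the lock slide has been pushed to the unlocked end while the lid is still shut (value of joint toaster_lock above 0.0145 m and value of joint toaster_lid below 0.1 rad), for 0.1 s.
2. the lid has been flipped over and leans back against its stop (value of joint toaster_lid above 1.7 rad), for 0.2 s.
At the end, for the whole second after the job is handed in: The lock is in its unlocked position (over 14.5 mm), the lid rests open beyond 1.7 rad by gravity alone, and the toaster stands level on its feet within 50 mm of where it stood; every bystander is within 30 mm of its place (value of joint toaster_lid above 1.7 rad and velocity of joint toaster_lid between -0.1 and 0.1 rad/s and value of joint toaster_lock above 0.0145 m and height (world z) of toaster below 0.008 m and angle between toaster's own z axis and vertical below 0.08 rad and distance of toaster from where it was at the start of the episode below 0.05 m and distance of each of mug, teaspoon_left, garlic, rice_bowl, lemon, tin_half, pepper_jar, tea_light from where it was at the start of the episode below 0.03 m); the robot touches nothing.
It fails at once if the toaster was lifted or tipped (height (world z) of toaster above 0.012 m or angle between toaster's own z axis and vertical above 0.15 rad).
It fails at once if the toaster was shoved more than 50 mm (distance of toaster from where it was at the start of the episode above 0.05 m).
It fails at once if the toaster was gripped or forced (over 30 N from the fingers) (contact force between the fingers and toaster above 30 N).
It fails at once if something else on the worktop was moved more than 30 mm (distance of any of mug, teaspoon_left, garlic, rice_bowl, lemon, tin_half, pepper_jar, tea_light from where it was at the start of the episode above 0.03 m).
It also fails if it takes over 45 s, if anything falls off the work surface, if the arm or the gripper's body presses on something with over 40 N, if the wrist force passes 120 N, or if a joint passes its speed limit or range.

## Working session

There is one attempt and no reset: what is moved stays moved. The work goes in short steps, Python scripts to look and compute and a tool call to move; the robot and the scene stay as the last step left them, time stands still between calls to the robot, and variables do not carry over. Pictures are saved under pics/ and viewed, about 8 in all and at most 12, crops included, and the job is handed in when it is done.

Besides the shell and the picture viewer there is one more tool, called by a JSON object that holds its "name" and its "arguments". servo_tool: Moves the arm, as the interface text tells. Its arguments: {"type":"object","properties":{"travel":{"type":"array"},"rotation":{"type":"array"},"claw":{"type":"array"},"squeeze":{"type":"number"}},"required":["travel","rotation","claw"]}

```bash
ls; mkdir -p pics; python3 - <<'E'
from station import bot
import cv2,numpy as np
print(bot.state())
for n in("side","top"):
    c=bot.capture(n); np.savez(n+"0.npz",**c); cv2.imwrite(f"pics/{n}0.png",c["color"])
    print(n,c["intrinsics"],c["k1"],c["xyz"],c["rotation"])
E
```

```text
pics
{'time': 0.0, 'qpos': array([ 1.14999560e+00,  2.13404424e-01, -3.50930417e-02,  1.32351081e+00,
       -8.16010428e-06,  1.57080854e+00]), 'joint_velocities': array([ 0.000768  ,  0.00019387, -0.00178102, -0.00042408,  0.00091006,
       -0.00078848]), 'joint_efforts': array([ 5.67122624e-03, -6.86166859e+01,  4.87117875e+01,  1.74871803e-02,
        5.15530210e-04,  2.18708482e-05]), 'position': array([0.20409954, 0.45604812, 0.23077859]), 'eef_rot': array([-1.57080450e+00,  1.21195368e-03,  1.14998339e+00]), 'contact_force': array([ 0.63706352,  0.28141235, -0.72649352]), 'moment': array([-0.05287547,  0.00573354, -0.01306441]), 'opening': 0.08540809858066474}
side [[442.89443529   0.         275.25955241]
 [  0.         442.89443529 211.38009267]
 [  0.           0.           1.        ]] 0.0466990464238121 [-0.02119391  0.82687799  0.67889617] [-2.1075576  -0.02220697 -2.46280542]
top [[418.67334245   0.         275.95796692]
 [  0.         418.67334245 217.16768382]
 [  0.           0.           1.        ]] -0.04246580143584982 [0.44668398 0.01727176 0.97299878] [-2.99800555 -0.01515114 -1.59754914]
```

View pics/top0.png

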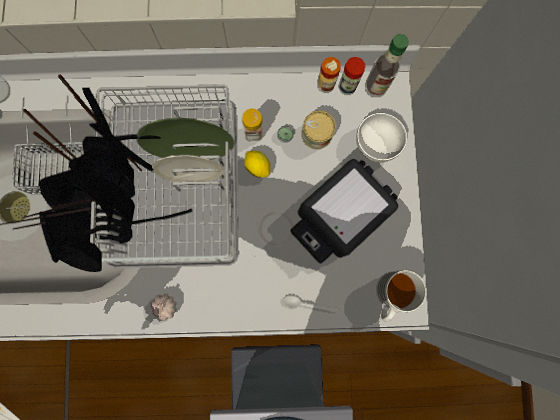

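View pics/side0.png

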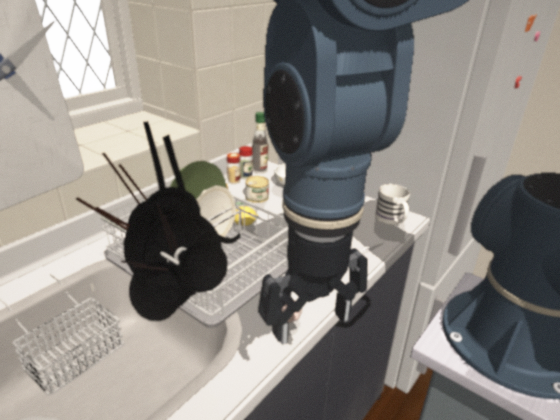

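```bash
cat > h.py <<'E'
import numpy as np,cv2
from scipy.spatial.transform import Rotation as R
def load(n): return dict(np.load(n))
def RM(c): return R.from_euler('xyz',c["rotation"]).as_matrix()
def slopes(c,uv):
    K=c["intrinsics"]; d=(np.atleast_2d(uv)-[K[0,2],K[1,2]])/[K[0,0],K[1,1]]
    s=d.copy()
    for _ in range(10): s=d/(1+float(c["k1"])*(s**2).sum(1,keepdims=True))
    return s
def plane(c,uv,z):
    s=slopes(c,uv); d=np.c_[s,np.ones(len(s))]@RM(c).T
    return c["xyz"]+d*((z-c["xyz"][2])/d[:,2:])
def depth(c,uv):
    uv=np.atleast_2d(uv); s=slopes(c,uv); z=c["range_z"][np.round(uv[:,1]).astype(int),np.round(uv[:,0]).astype(int)]
    return c["xyz"]+(np.c_[s,np.ones(len(s))]*z[:,None])@RM(c).T
def project(c,p):
    q=(np.atleast_2d(p)-c["xyz"])@RM(c); s=q[:,:2]/q[:,2:]; s=s*(1+float(c["k1"])*(s**2).sum(1,keepdims=True))
    K=c["intrinsics"]; return s*[K[0,0],K[1,1]]+[K[0,2],K[1,2]]
E
python3 - <<'E'
from h import *
c=load("top0.npz")
print(depth(c,[[340,290],[250,250],[340,205],[305,248],[300,253],[312,240],[402,140]]).round(4))
im=c["color"][150:275,280:410]; cv2.imwrite("pics/crop1.png",cv2.resize(im,None,fx=5,fy=5,interpolation=cv2.INTER_CUBIC)[:600])
E
```

```text
[[ 0.414  -0.1444 -0.002 ]
 [ 0.5116  0.0611 -0.0019]
 [ 0.5964 -0.1372  0.0931]
 [ 0.5079 -0.0607  0.0715]
 [ 0.5017 -0.0551 -0.0033]
 [ 0.5235 -0.0749  0.0868]
 [ 0.7595 -0.3034  0.0299]]
```

View pics/crop1.png

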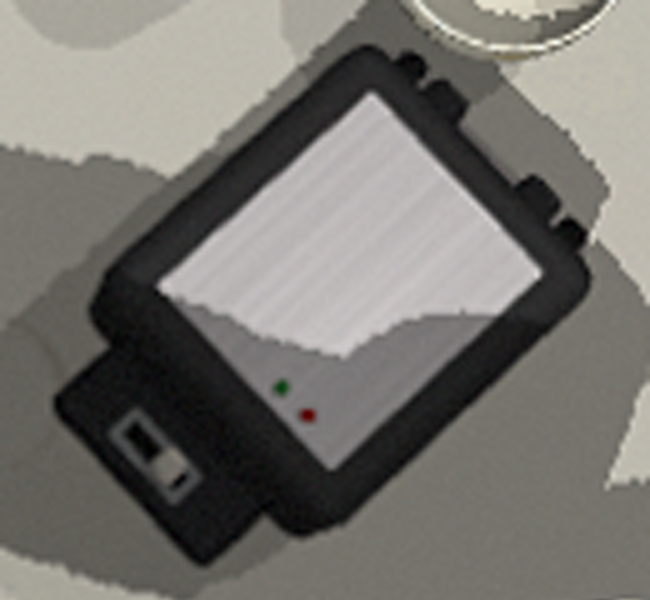

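The crop shows the toaster from above. The handle is at the lower left, with its front edge running from crop (58,405) to (205,560). The grey-white lock slide is at crop (170,465), which is full-image (314,243). I'll fit the pose from the depth data.

```bash
cat > pose.py <<'E'
from h import *
def fit(c):
    vv,uu=np.mgrid[140:280,270:415]; uv=np.c_[uu.ravel(),vv.ravel()].astype(float)
    P=depth(c,uv); top=P[(abs(P[:,2]-.092)<.006)]
    hd=P[(abs(P[:,2]-.0745)<.005)&(P[:,0]<.57)]
    return P,top,hd
E
python3 - <<'E'
from pose import *
c=load("top0.npz"); P,top,hd=fit(c)
r=cv2.minAreaRect((top[:,:2]*1000).astype(np.float32)); print("top",r,len(top),top[:,2].mean())
# handle cluster
import scipy
r2=cv2.minAreaRect((hd[:,:2]*1000).astype(np.float32)); print("hd",r2,len(hd))
# image-based: inlay corners & handle corners
full=lambda a: np.array(a)/5+[280,150]-0.4
print("inlay",plane(c,full([[372,92],[545,272],[332,470],[158,287]]),.093).round(4))
print("handle",plane(c,full([[58,403],[203,563]]),.07).round(4))
print("lock",plane(c,full([[170,465]]),.089).round(4), "slot", plane(c,full([[130,410],[107,425],[202,470],[178,500]]),.077).round(4))
print("top extremes",plane(c,full([[365,45],[590,275],[310,533],[95,300]]),.08).round(4))
E
```

```text
top ((536.369873046875, -184.84719848632812), (270.28216552734375, 201.13735961914062), 41.01100540161133) 5099 0.0926336448766912
hd ((499.78564453125, -162.79156494140625), (281.256591796875, 85.85714721679688), 75.0840072631836) 967
inlay [[ 0.6772 -0.1718  0.093 ]
 [ 0.5962 -0.2423  0.093 ]
 [ 0.5135 -0.1459  0.093 ]
 [ 0.5936 -0.0753  0.093 ]]
handle [[ 0.5475 -0.0322  0.07  ]
 [ 0.4766 -0.0925  0.07  ]]
lock [[ 0.5177 -0.0778  0.089 ]] slot [[ 0.5429 -0.0628  0.077 ]
 [ 0.5366 -0.0526  0.077 ]
 [ 0.5162 -0.0928  0.077 ]
 [ 0.5036 -0.082   0.077 ]]
top extremes [[ 0.702  -0.1727  0.08  ]
 [ 0.5966 -0.2659  0.08  ]
 [ 0.4878 -0.1376  0.08  ]
 [ 0.5907 -0.0491  0.08  ]]
```

Toaster origin is about (0.597, -0.160) with yaw about -49°. The lock check at (0.5175, -0.0806) agrees with the measured (0.5177, -0.0778). I'll move in with the fingers shut.

{"name": "servo_tool", "arguments": {"travel": [[0.023,-0.045,0],[0.046,-0.09,0],[0.07,-0.14,0],[0.095,-0.19,0],[0.12,-0.24,0]], "rotation": [[0,0,-0.08],[0,0,-0.17],[0,0,-0.26],[0,0,-0.35],[0,0,-0.434]], "claw": [1,1,1,1,1]}}

```text
time: 0.72
position: [0.3245, 0.2147, 0.2312]
eef_rot: [-1.571, 0.0, 0.714]
contact_force: [1.0, 0.0, -0.1]
opening: 0.0001
```

{"name": "servo_tool", "arguments": {"travel": [[0.025,-0.05,0],[0.05,-0.1,0],[0.08,-0.15,0],[0.1,-0.2,0],[0.13,-0.25,0]], "rotation": [[0,0,0],[0,0,0],[0,0,0],[0,0,0],[0,0,0]], "claw": [1,1,1,1,1]}}

```text
time: 1.35
position: [0.4544, -0.0355, 0.2313]
eef_rot: [-1.571, -0.0, 0.716]
contact_force: [1.1, 1.4, 1.1]
opening: 0.0
```

{"name": "servo_tool", "arguments": {"travel": [[0.017,-0.03,-0.02],[0.036,-0.07,-0.05],[0.036,-0.07,-0.09],[0.036,-0.07,-0.116],[0.036,-0.07,-0.116]], "rotation": [[0,0,0],[0,0,0],[0,0,0],[0,0,0],[0,0,0]], "claw": [1,1,1,1,1]}}

```text
time: 1.98
position: [0.4888, -0.1034, 0.1137]
eef_rot: [-1.568, 0.002, 0.716]
contact_force: [-0.5, -0.9, 0.6]
opening: 0.0002
```

```bash
python3 - <<'E'
from station import bot
from h import *
s=bot.state(); print(s["position"])
t=bot.capture("top"); c=bot.capture("side"); np.savez("top1.npz",**t); np.savez("side1.npz",**c)
O=np.array([.597,-.160,0]); x=np.array([.656,-.755,0]); y=np.array([.755,.656,0])
L=O-.112*x-.008*y+[0,0,.089]
uv=project(c,[L])[0]; print(uv, project(t,[L,s["position"]]))
a=t["color"][190:290,260:380]; b=c["color"]
u,v=uv.astype(int); b=b[max(v-70,0):v+50,max(u-70,0):u+70]
cv2.imwrite("pics/c2.png",np.hstack([cv2.resize(a,(480,400)),cv2.resize(b,None,fx=400/b.shape[0],fy=400/b.shape[0])])[:, :800])
print(b.shape)
E
```

```text
[ 0.48875088 -0.10340709  0.11369602]
[325.96309939 202.34813309] [[314.94931816 242.67144628]
 [327.82469345 255.35358474]]
(120, 140, 3)
```

View pics/c2.png

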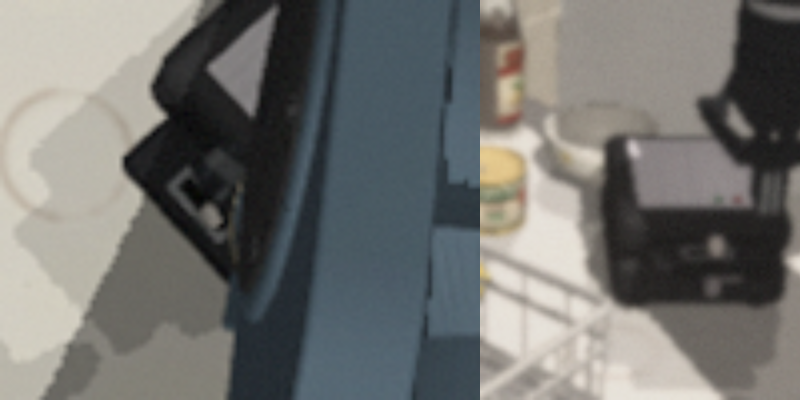

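The close view shows the fingertips above and to the right of the white slide, at crop (715,245). That matches the projection within 1–3 px. I'll descend and push along +y of the toaster, (0.755, 0.656).

{"name": "servo_tool", "arguments": {"travel": [[0,0,-0.015],[0,0,-0.032],[0,0,-0.032],[0.0075,0.0065,-0.032],[0.0075,0.0065,-0.032]], "rotation": [[0,0,0],[0,0,0],[0,0,0],[0,0,0],[0,0,0]], "claw": [1,1,1,1,1]}}

```text
time: 2.7
position: [0.4989, -0.0967, 0.084]
eef_rot: [-1.572, -0.001, 0.717]
contact_force: [-0.9, 0.3, 0.8]
opening: 0.0001
```

{"name": "servo_tool", "arguments": {"travel": [[0.0038,0.0033,0],[0.0075,0.0066,0],[0.0113,0.0098,0],[0.0113,0.0098,0]], "rotation": [[0,0,0],[0,0,0],[0,0,0],[0,0,0]], "claw": [1,1,1,1]}}

```text
time: 3.2
position: [0.5092, -0.0871, 0.0832]
eef_rot: [-1.571, 0.0, 0.716]
contact_force: [-0.2, -0.3, 0.5]
opening: -0.0001
```

{"name": "servo_tool", "arguments": {"travel": [[0.0038,0.0033,-0.001],[0.0075,0.0066,-0.001],[0.0075,0.0066,-0.001]], "rotation": [[0,0,0],[0,0,0],[0,0,0]], "claw": [1,1,1]}}

```text
time: 3.58
position: [0.5171, -0.0804, 0.0827]
eef_rot: [-1.571, -0.001, 0.716]
contact_force: [-1.0, 2.4, 5.6]
opening: -0.0003
```

```bash
python3 - <<'E'
from station import bot
from h import *
s=bot.state(); print(s["position"],s["contact_force"])
c=bot.capture("side"); np.savez("side2.npz",**c)
b0=np.load("side1.npz")["color"][160:250,270:370]; b=c["color"][160:250,270:370]
cv2.imwrite("pics/c3.png",cv2.resize(np.hstack([b0,b]),None,fx=4,fy=4,interpolation=cv2.INTER_CUBIC))
E
```

```text
[ 0.51714167 -0.08038588  0.08265002] [-1.0106116   2.39897438  5.6464149 ]
```

View pics/c3.png

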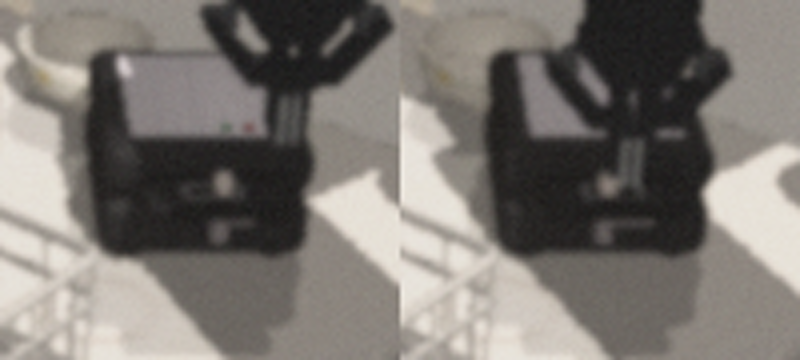

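```bash
python3 - <<'E'
from h import *
c0=load("side1.npz");c=load("side2.npz")
O=np.array([.597,-.160,0]); x=np.array([.656,-.755,0]); y=np.array([.755,.656,0])
for d in (0,.009,.018): print(d,project(c,[O-.119*x+(-.008+d)*y+[0,0,.083]]))
for n,k in(("0",c0),("1",c)):
    b=k["color"][195:212,310:340]; m=(b.min(2)>120).astype(np.uint8)
    nn,l,st,ce=cv2.connectedComponentsWithStats(m)
    print(n,[(st[i].tolist(),(ce[i]+[310,195]).round(1)) for i in range(1,nn)])
    print(b.min(2)[6:14])
E
```

```text
0 [[326.1326234  205.55816324]]
0.009 [[322.8174422  205.55548653]]
0.018 [[319.50087363 205.55277818]]
0 []
[[ 29  35  35  34  31  32  30  35  32  31  34  33  30  36  40  44  38  34
   36  31  35  32  31  34  34  31  36  32  35  31]
 [ 33  32  34  36  32  34  33  28  31  30  34  32  33  42  55  67  61  59
   40  33  28  33  29  27  30  31  30  35  30  31]
 [ 30  28  32  30  32  30  32  27  27  30  31  28  40  56  80  93  97  79
   54  33  31  29  23  30  32  26  28  28  25  28]
 [ 28  28  27  30  31  26  30  31  31  32  33  35  41  67  96 113 111  95
   65  44  34  29  29  28  25  23  28  29  30  30]
 [ 35  29  30  30  37  36  40  42  43  39  40  45  49  74 105 115 115 104
   75  51  35  32  32  28  29  28  28  28  26  29]
 [ 31  32  32  34  36  47  52  51  49  51  45  47  51  70 101 114 118 102
   76  58  49  39  36  31  30  32  29  29  31  29]
 [ 30  33  27  34  41  52  58  52  41  38  42  40  45  66  89 109 109  93
   74  57  54  45  33  31  30  30  35  28  34  31]
 [ 32  35  35  30  40  47  53  50  44  39  43  46  48  59  75  92  93  81
   67  59  57  42  31  28  29  30  32  32 
[... 315 characters left out ...]
 64  58  68  80  80  71
   77  74  54  37  28  30  32  29  28  33  29  30]
 [ 30  28  28  25  25  30  30  33  41  63  83  95  88  85  84  84  83  73
   79  76  51  32  27  29  27  28  27  25  30  30]
 [ 28  27  30  32  32  38  42  41  48  73  93 111 111 105  95  88  82  69
   75  76  54  29  27  29  28  27  30  29  30  27]
 [ 30  32  31  27  38  48  53  48  51  75  97 115 118 104  91  80  64  57
   70  69  56  38  29  35  33  32  28  27  27  35]
 [ 32  29  31  33  40  49  56  51  47  66  90 110 111 101  75  60  44  43
   51  59  56  42  31  33  36  33  28  32  31  30]
 [ 32  31  35  32  37  48  57  51  48  58  78  92  91  82  65  43  40  31
   43  51  50  44  37  33  30  31  28  33  30  29]]
```

The slide has moved about 3.8 px, roughly 10.5 mm, so about 8 mm remain.

{"name": "servo_tool", "arguments": {"travel": [[0.003,0.0026,0.001],[0.005,0.0044,0.001],[0.005,0.0044,0.001]], "rotation": [[0,0,0],[0,0,0],[0,0,0]], "claw": [1,1,1]}}

```text
time: 4.0
position: [0.5214, -0.0764, 0.0832]
eef_rot: [-1.571, 0.001, 0.716]
contact_force: [-2.9, -2.8, 1.8]
opening: -0.0003
```

```bash
cat > lk.py <<'E'
from station import bot
from h import *
s=bot.state(); print(s["position"],s["contact_force"])
c=bot.capture("side"); c0=load("side1.npz")
b=c["color"][203:209,310:328].min(2).astype(float).mean(0); print(b.round())
b=c0["color"][203:209,310:335].min(2).astype(float).mean(0); print(b.round())
E
python3 lk.py
```

```text
[ 0.5214446  -0.07638348  0.08320388] [-2.88686253 -2.7560837   1.81492867]
[ 30.  30.  30.  31.  34.  42.  51.  70.  90. 101.  97.  88.  76.  68.
  60.  58.  63.  60.]
[ 31.  31.  30.  31.  36.  40.  44.  42.  39.  38.  39.  40.  46.  65.
  91. 106. 107.  92.  68.  50.  43.  36.  31.  29.  29.]
```

{"name": "servo_tool", "arguments": {"travel": [[0.0015,0.0013,0],[0.003,0.0026,0],[0.003,0.0026,0]], "rotation": [[0,0,0],[0,0,0],[0,0,0]], "claw": [1,1,1]}}

```text
time: 4.42
position: [0.524, -0.074, 0.0831]
eef_rot: [-1.571, 0.001, 0.716]
contact_force: [-5.7, -3.9, 3.5]
opening: 0.0
```

```bash
python3 lk.py
```

```text
[ 0.52397959 -0.07400305  0.08312147] [-5.67434868 -3.87632656  3.45225104]
[ 30.  28.  31.  36.  42.  56.  78.  97. 101.  92.  81.  74.  66.  58.
  59.  62.  57.  47.]
[ 31.  31.  30.  31.  36.  40.  44.  42.  39.  38.  39.  40.  46.  65.
  91. 106. 107.  92.  68.  50.  43.  36.  31.  29.  29.]
```

The force rose to 7 N and the shift exceeds 6.6 px, so the slide is at its end stop. I'll back off, rise, swing clear and check from above.

{"name": "servo_tool", "arguments": {"travel": [[-0.011,-0.01,0],[-0.011,-0.01,0.04],[-0.02,0.02,0.09],[-0.04,0.06,0.13],[-0.07,0.1,0.15]], "rotation": [[0,0,0],[0,0,0],[0,0,0.08],[0,0,0.2],[0,0,0.332]], "claw": [1,1,1,1,1]}}

```text
time: 5.1
position: [0.4546, 0.027, 0.2353]
eef_rot: [-1.573, -0.002, 1.051]
contact_force: [1.4, 1.5, -0.5]
opening: 0.0001
```

{"name": "servo_tool", "arguments": {"travel": [[-0.02,0.02,0],[-0.03,0.03,0],[-0.03,0.04,0],[-0.03,0.05,0],[-0.03,0.05,0]], "rotation": [[0,0,0],[-0.09,-0.156,0],[-0.18,-0.312,0],[-0.27,-0.468,0],[-0.27,-0.468,0]], "claw": [1,1,1,1,1]}}

```text
time: 5.72
position: [0.4223, 0.0775, 0.2322]
eef_rot: [-2.112, 0.001, 1.054]
contact_force: [-0.8, 0.8, 0.3]
opening: -0.0003
```

```bash
python3 - <<'E'
from station import bot
from h import *
s=bot.state(); print(s["position"],s["qpos"].round(2))
t=bot.capture("top"); np.savez("top2.npz",**t)
t0=load("top0.npz")["color"]
cv2.imwrite("pics/c4.png",np.hstack([cv2.resize(a[150:275,280:410],None,fx=3,fy=3,interpolation=cv2.INTER_CUBIC) for a in(t0,t["color"])]))
P=depth(load("top0.npz"),np.argwhere(np.ones((420,560)))[:,::-1].astype(float))
m=(P[:,2]>.03)&(P[:,2]<.3)&(P[:,0]>.4)&(P[:,0]<.6)&(P[:,1]>.03)&(P[:,1]<.35)
for y in np.arange(.05,.3,.03):
    k=m&(abs(P[:,1]-y)<.015)
    if k.any(): print(y.round(2),P[k][:,0].min().round(3),P[k][:,2].max().round(3))
E
```

```text
[0.42225192 0.07751428 0.23218481] [ 0.51 -0.23 -0.6   0.9  -0.46  0.96]
0.11 0.488 0.128
0.14 0.486 0.126
0.17 0.488 0.126
0.2 0.488 0.126
0.23 0.401 0.125
0.26 0.4 0.145
0.29 0.402 0.198
```

View pics/c4.png

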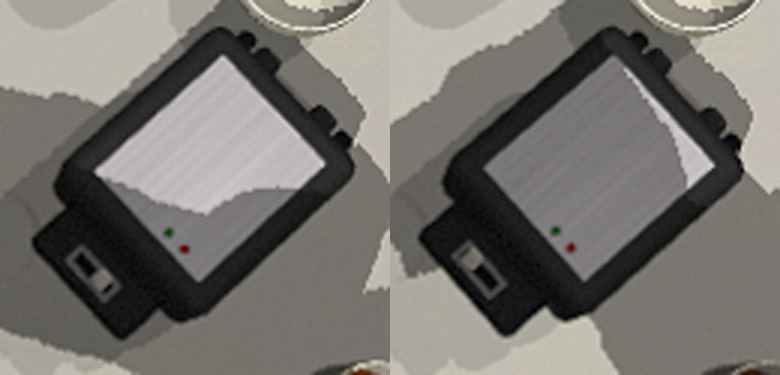

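The slide now sits at the upper-left end of its slot, and the toaster shifted only about 2 mm. Next I'll finish tilting the tool to about 25° below horizontal and move in front of the handle.

{"name": "servo_tool", "arguments": {"travel": [[0.02,-0.02,0],[0.045,-0.045,0],[0.07,-0.07,0],[0.091,-0.09,0],[0.091,-0.09,0]], "rotation": [[-0.075,-0.13,0],[-0.15,-0.26,0],[-0.225,-0.39,0],[-0.297,-0.514,0],[-0.297,-0.514,0]], "claw": [1,1,1,1,1]}}

```text
time: 6.4
position: [0.5164, -0.0136, 0.2332]
eef_rot: [-2.696, 0.001, 1.047]
contact_force: [0.9, 0.7, -0.3]
opening: -0.0002
```

{"name": "servo_tool", "arguments": {"travel": [[0,0,-0.04],[0,0,-0.08],[0,0,-0.12],[0,0,-0.14],[0,0,-0.14]], "rotation": [[0,0,0],[0,0,0],[0,0,0],[0,0,0],[0,0,0]], "claw": [1,1,1,1,1]}}

```text
time: 7.02
position: [0.5389, 0.0152, 0.1059]
eef_rot: [-2.661, 0.024, 1.008]
contact_force: [-0.1, 0.1, 0.1]
opening: 0.0003
```

```bash
python3 - <<'E'
from station import bot
from h import *
s=bot.state(); print(s["position"],s["eef_rot"].round(3),s["qpos"].round(2),s["contact_force"].round(1))
t=bot.capture("top"); c=bot.capture("side"); np.savez("top3.npz",**t); np.savez("side3.npz",**c)
cv2.imwrite("pics/c5.png",np.hstack([cv2.resize(t["color"][150:310,220:410],None,fx=2,fy=2),cv2.resize(c["color"][130:290,230:430],None,fx=2,fy=2)]))
E
```

```text
[0.53889146 0.01520845 0.10589157] [-2.661  0.024  1.008] [ 0.5   0.19 -1.13 -0.49 -0.9   0.69] [-0.1  0.1  0.1]
```

View pics/c5.png

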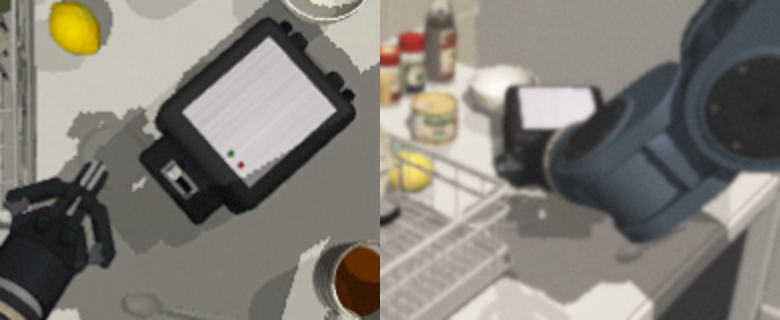

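The elbow (q3) hit its range limit. From the states, my fit gives about 0.313 m from wrist to TCP, and the wrist must stay at least 0.284 m from the shoulder. A 40° downward tilt at yaw -45° keeps inside that and clears the rack. I'll rise and re-orient.

{"name": "servo_tool", "arguments": {"travel": [[0,0,0.04],[0,0,0.08],[0,0,0.1],[0,0,0.1],[0,0,0.1]], "rotation": [[0.05,0.08,0],[0.08,0.14,0],[0.126,0.218,0],[0.126,0.218,0],[0.126,0.218,0]], "claw": [1,1,1,1,1]}}

```text
time: 7.75
position: [0.5396, 0.0159, 0.2125]
eef_rot: [-2.415, 0.023, 1.014]
contact_force: [0.4, 0.1, 0.0]
opening: -0.0001
```

{"name": "servo_tool", "arguments": {"travel": [[0,0,0],[0,0,0],[0,0,0]], "rotation": [[0,0,-0.13],[0,0,-0.262],[0,0,-0.262]], "claw": [1,1,1]}}

```text
time: 8.12
position: [0.5388, 0.017, 0.2073]
eef_rot: [-2.412, 0.03, 0.755]
contact_force: [1.0, 0.7, -0.6]
opening: 0.0005
```

```bash
cat > tf.py <<'E'
from station import bot
import numpy as np
from scipy.spatial.transform import Rotation as R
s=bot.state(); p=s["position"]; M=R.from_euler('xyz',s["eef_rot"]).as_matrix(); print(s["time"],p,s["eef_rot"].round(3),s["qpos"].round(3),s["contact_force"].round(1))
O=np.array([.5985,-.1585,0]); a=np.radians(-49); T=np.array([[np.cos(a),-np.sin(a),0],[np.sin(a),np.cos(a),0],[0,0,1]])
n=M[:,2]*np.sign(M[2,2]); k=p+.011*n
print("tcp in toaster mm",((p-O)@T*1000).round(1),"upper corner",((k-O)@T*1000).round(1),"dir",(M[:,1]@T).round(3))
E
python3 tf.py
```

```text
8.125 [0.53884497 0.01698553 0.20726336] [-2.412  0.03   0.755] [ 0.467  0.066 -0.56   0.664 -0.804  1.15 ] [ 1.   0.7 -0.6]
tcp in toaster mm [-171.6   70.1  207.3] upper corner [-164.3   70.6  215.5] dir [ 0.745  0.009 -0.666]
```

{"name": "servo_tool", "arguments": {"travel": [[-0.036,-0.023,0],[-0.036,-0.023,-0.05],[-0.036,-0.023,-0.1],[-0.036,-0.023,-0.13],[-0.036,-0.023,-0.13]], "rotation": [[0,0,0],[0,0,0],[0,0,0],[0,0,0],[0,0,0]], "claw": [1,1,1,1,1]}}

```text
time: 8.75
position: [0.5004, -0.0077, 0.0763]
eef_rot: [-2.411, 0.033, 0.756]
contact_force: [-0.8, 0.0, 0.6]
opening: -0.0002
```

```bash
python3 tf.py
```

```text
8.75 [ 0.50039841 -0.00766605  0.07625338] [-2.411  0.033  0.756] [ 0.454  0.171 -0.856  0.253 -0.8    1.131] [-0.8  0.   0.6]
tcp in toaster mm [-178.2   24.9   76.3] upper corner [-170.9   25.5   84.4] dir [ 0.745  0.008 -0.667]
```

{"name": "servo_tool", "arguments": {"travel": [[0,0,-0.02],[0,0,-0.034],[0,0,-0.034],[0.011,-0.0125,-0.034],[0.02,-0.023,-0.034]], "rotation": [[0,0,0],[0,0,0],[0,0,0],[0,0,0],[0,0,0]], "claw": [1,1,1,1,1]}}

```text
time: 9.38
position: [0.5233, -0.0296, 0.0456]
eef_rot: [-2.413, 0.027, 0.755]
contact_force: [0.1, 0.3, -0.1]
opening: -0.0001
```

{"name": "servo_tool", "arguments": {"travel": [[0.006,-0.007,0],[0.012,-0.014,0],[0.012,-0.014,0]], "rotation": [[0,0,0],[0,0,0],[0,0,0]], "claw": [1,1,1]}}

```text
time: 9.75
position: [0.5342, -0.0438, 0.0439]
eef_rot: [-2.412, 0.029, 0.753]
contact_force: [-0.0, 0.6, -1.3]
opening: -0.0001
```

```bash
python3 tf.py; python3 - <<'E'
from station import bot
from h import *
t=bot.capture("top"); np.savez("top4.npz",**t)
cv2.imwrite("pics/c6.png",cv2.resize(t["color"][180:290,240:370],None,fx=4,fy=4))
E
```

```text
9.75 [ 0.53422525 -0.04381056  0.04385513] [-2.412  0.029  0.753] [ 0.336  0.256 -0.891  0.02  -0.76   0.978] [-0.   0.6 -1.3]
tcp in toaster mm [-128.7   26.7   43.9] upper corner [-121.4   27.2   52.1] dir [ 0.746  0.009 -0.666]
```

View pics/c6.png

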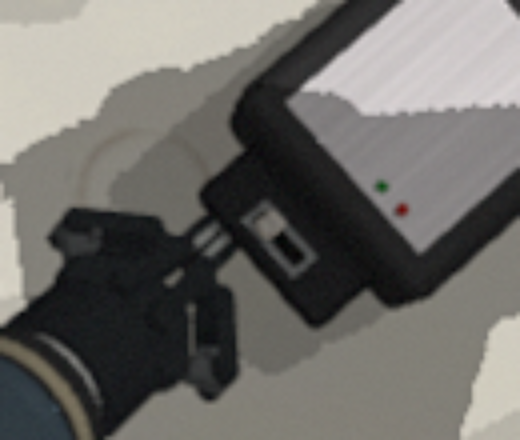

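The fingertips are just under the handle's left front edge, at crop (225,232). Now I'll compute the arc about the hinge.

```bash
python3 - <<'E'
import numpy as np
x=np.array([.656,-.755])
th=np.r_[0,np.arange(.05,1.66,.05)]; c,s=np.cos(th),np.sin(th)
X=.095-.2164*c+.010*s; Z=.052+.2164*s+.010*c
X0,Z0=-.1214,.0521
P=np.c_[(X-X0)[:,None]*x,Z-Z0]
prev=np.zeros(3)
for i in range(0,len(th),5):
    print(th[i:i+5].round(2),(P[i:i+5]-prev).round(4).tolist()); prev=P[i:i+5][-1]
E
```

```text
[0.   0.05 0.1  0.15 0.2 ] [[-0.0, 0.0, 0.0099], [0.0005, -0.0006, 0.0207], [0.0014, -0.0016, 0.0315], [0.0026, -0.003, 0.0421], [0.0041, -0.0048, 0.0527]]
[0.25 0.3  0.35 0.4  0.45] [[0.0019, -0.0022, 0.0104], [0.0041, -0.0048, 0.0207], [0.0067, -0.0077, 0.0308], [0.0096, -0.0111, 0.0407], [0.0129, -0.0148, 0.0503]]
[0.5  0.55 0.6  0.65 0.7 ] [[0.0035, -0.0041, 0.0094], [0.0074, -0.0085, 0.0185], [0.0115, -0.0133, 0.0273], [0.0159, -0.0183, 0.0358], [0.0206, -0.0237, 0.0439]]
[0.75 0.8  0.85 0.9  0.95] [[0.005, -0.0057, 0.0078], [0.0102, -0.0117, 0.0151], [0.0156, -0.0179, 0.0221], [0.0212, -0.0245, 0.0287], [0.0271, -0.0312, 0.0348]]
[1.   1.05 1.1  1.15 1.2 ] [[0.0061, -0.007, 0.0057], [0.0123, -0.0142, 0.0108], [0.0187, -0.0215, 0.0156], [0.0252, -0.029, 0.0198], [0.0319, -0.0367, 0.0235]]
[1.25 1.3  1.35 1.4  1.45] [[0.0068, -0.0078, 0.0032], [0.0137, -0.0157, 0.0059], [0.0206, -0.0238, 0.008], [0.0277, -0.0318, 0.0096], [0.0347, -0.04, 0.0107]]
[1.5  1.55 1.6  1.65] [[0.0071, -0.0082, 0.0005], [0.0142, -0.0163, 0.0005], [0.0213, -0.0245, -0.0], [0.0284, -0.0326, -0.0011]]
```

{"name": "servo_tool", "arguments": {"travel": [[0,0,0.01],[0.0005,-0.0006,0.021],[0.0014,-0.0016,0.0315],[0.0026,-0.003,0.042],[0.0041,-0.0048,0.053]], "rotation": [[0,0,0],[0,0,0],[0,0,0],[0,0,0],[0,0,0]], "claw": [1,1,1,1,1]}}

```text
time: 10.42
position: [0.5385, -0.0484, 0.0976]
eef_rot: [-2.412, 0.029, 0.753]
contact_force: [1.0, 0.4, -3.2]
opening: 0.0003
```

```bash
python3 tf.py; python3 - <<'E'
from station import bot
from h import *
t=bot.capture("top"); np.savez("top5.npz",**t)
cv2.imwrite("pics/c7.png",cv2.resize(t["color"][140:290,240:410],None,fx=3.5,fy=3.5))
E
```

```text
10.425 [ 0.53848587 -0.04842228  0.09763795] [-2.412  0.029  0.753] [ 0.322  0.147 -0.83   0.177 -0.755  0.959] [ 1.   0.4 -3.2]
tcp in toaster mm [-122.4   26.9   97.6] upper corner [-115.1   27.4  105.8] dir [ 0.746  0.009 -0.666]
```

View pics/c7.png

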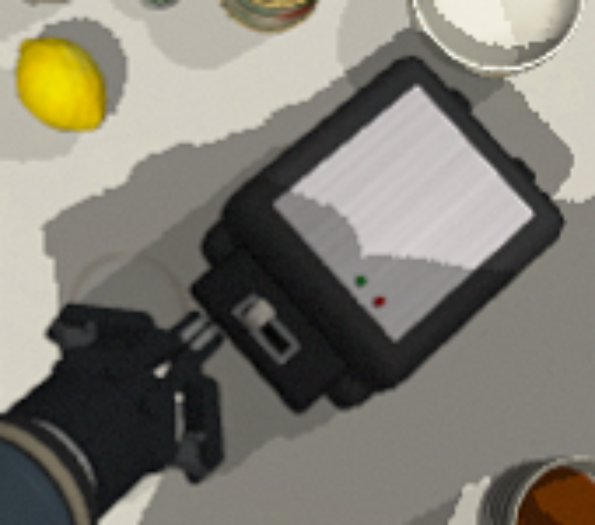

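The lid is lifting, and the lower half now shows at (350,395). The force is about 3 N, so I'll continue along the arc.

{"name": "servo_tool", "arguments": {"travel": [[0.0019,-0.0022,0.0104],[0.0041,-0.0048,0.0207],[0.0067,-0.0077,0.0308],[0.0096,-0.0111,0.0407],[0.0129,-0.0148,0.0503]], "rotation": [[0,0,0],[0,0,0],[0,0,0],[0,0,0],[0,0,0]], "claw": [1,1,1,1,1]}}

```text
time: 11.1
position: [0.5513, -0.0635, 0.1477]
eef_rot: [-2.412, 0.029, 0.753]
contact_force: [-0.5, 0.0, -2.8]
opening: -0.0
```

{"name": "servo_tool", "arguments": {"travel": [[0.0035,-0.0041,0.0094],[0.0074,-0.0085,0.0185],[0.0115,-0.0133,0.0273],[0.0159,-0.0183,0.0358],[0.0206,-0.0237,0.0439]], "rotation": [[0,0,0],[0,0,0],[0,0,0],[0,0,0],[0,0,0]], "claw": [1,1,1,1,1]}}

```text
time: 11.72
position: [0.5721, -0.0872, 0.1914]
eef_rot: [-2.412, 0.029, 0.753]
contact_force: [-0.9, -0.8, -1.6]
opening: 0.0
```

{"name": "servo_tool", "arguments": {"travel": [[0.005,-0.0057,0.0078],[0.0102,-0.0117,0.0151],[0.0156,-0.0179,0.0221],[0.0212,-0.0245,0.0287],[0.0271,-0.0312,0.0348]], "rotation": [[0,0,0],[0,0,0],[0,0,0],[0,0,0],[0,0,0]], "claw": [1,1,1,1,1]}}

```text
time: 12.35
position: [0.5993, -0.1185, 0.2262]
eef_rot: [-2.412, 0.029, 0.753]
contact_force: [-1.2, -0.3, -0.4]
opening: 0.0002
```

```bash
python3 tf.py; python3 - <<'E'
from station import bot
from h import *
t=bot.capture("top"); np.savez("top6.npz",**t)
c=bot.capture("side")
cv2.imwrite("pics/c8.png",np.hstack([cv2.resize(t["color"][100:320,220:420],(400,440)),cv2.resize(c["color"][40:260,220:420],(400,440))]))
E
```

```text
12.35 [ 0.59930146 -0.1185372   0.22617476] [-2.412  0.029  0.753] [ 0.129  0.028 -0.593  0.387 -0.664  0.734] [-1.2 -0.3 -0.4]
tcp in toaster mm [-29.6  26.8 226.2] upper corner [-22.3  27.3 234.4] dir [ 0.746  0.009 -0.666]
```

View pics/c8.png

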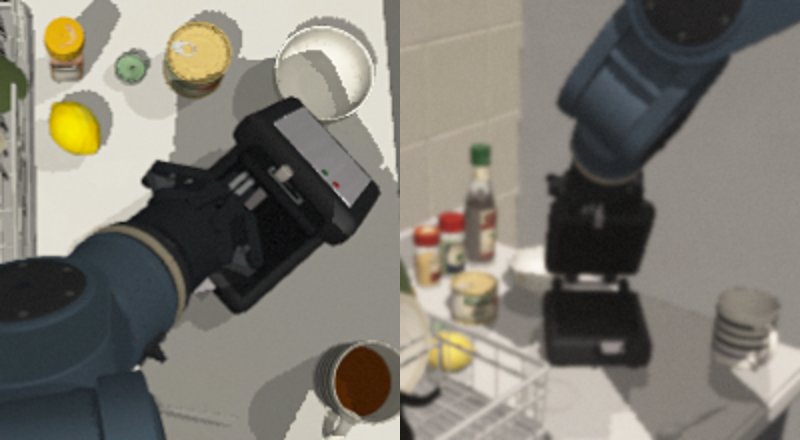

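The lid is at about 60° and riding on the fingertips, and nothing else has moved. I'll continue over the top.

{"name": "servo_tool", "arguments": {"travel": [[0.0061,-0.007,0.0057],[0.0123,-0.0142,0.0108],[0.0187,-0.0215,0.0156],[0.0252,-0.029,0.0198],[0.0319,-0.0367,0.0235]], "rotation": [[0,0,0],[0,0,0],[0,0,0],[0,0,0],[0,0,0]], "claw": [1,1,1,1,1]}}

```text
time: 13.08
position: [0.6313, -0.1554, 0.2496]
eef_rot: [-2.412, 0.029, 0.753]
contact_force: [-1.2, 0.5, -0.8]
opening: 0.0002
```

{"name": "servo_tool", "arguments": {"travel": [[0.0068,-0.0078,0.0032],[0.0137,-0.0157,0.0059],[0.0206,-0.0238,0.008],[0.0277,-0.0318,0.0096],[0.0347,-0.04,0.0107]], "rotation": [[0,0,0],[0,0,0],[0,0,0],[0,0,0],[0,0,0]], "claw": [1,1,1,1,1]}}

```text
time: 13.7
position: [0.666, -0.1953, 0.26]
eef_rot: [-2.412, 0.029, 0.753]
contact_force: [0.6, 0.1, -0.7]
opening: -0.0
```

```bash
python3 tf.py
```

```text
13.7 [ 0.66599182 -0.19529976  0.25999255] [-2.412  0.029  0.753] [-0.038  0.11  -0.432  0.369 -0.567  0.567] [ 0.6  0.1 -0.7]
tcp in toaster mm [ 72.1  26.8 260. ] upper corner [ 79.4  27.3 268.2] dir [ 0.746  0.009 -0.666]
```

{"name": "servo_tool", "arguments": {"travel": [[0.0071,-0.0082,0.0005],[0.0142,-0.0163,0.0005],[0.0213,-0.0245,0],[0.0213,-0.0245,0],[0.0213,-0.0245,0]], "rotation": [[0,0,0],[0,0,0],[0,0,0],[0,0,0],[0,0,0]], "claw": [1,1,1,1,1]}}

```text
time: 14.32
position: [0.6866, -0.2192, 0.2597]
eef_rot: [-2.412, 0.029, 0.753]
contact_force: [-0.4, 0.3, -0.3]
opening: 0.0002
```

{"name": "servo_tool", "arguments": {"travel": [[-0.02,0.023,0],[-0.05,0.06,0.01],[-0.08,0.1,0.02],[-0.11,0.14,0.03],[-0.14,0.18,0.03]], "rotation": [[0,0,0],[0,0,0],[0,0,0],[0,0,0],[0,0,0]], "claw": [1,1,1,1,1]}}

```text
time: 14.95
position: [0.5458, -0.0381, 0.2912]
eef_rot: [-2.413, 0.027, 0.754]
contact_force: [0.2, -0.2, -0.5]
opening: -0.0004
```

{"name": "servo_tool", "arguments": {"travel": [[-0.03,0.04,0],[-0.06,0.08,0.01],[-0.09,0.12,0.02],[-0.11,0.15,0.03],[-0.11,0.15,0.03]], "rotation": [[0,0,0],[0,0,0],[0,0,0],[0,0,0],[0,0,0]], "claw": [1,1,1,1,1]}}

```text
time: 15.58
position: [0.4364, 0.113, 0.3203]
eef_rot: [-2.412, 0.029, 0.757]
contact_force: [0.5, -0.1, 0.5]
opening: -0.0002
```

```bash
python3 tf.py; python3 - <<'E'
from station import bot
from h import *
t=bot.capture("top"); np.savez("top7.npz",**t)
c=bot.capture("side"); np.savez("side7.npz",**c)
cv2.imwrite("pics/c9.png",np.hstack([cv2.resize(t["color"][80:340,200:440],(400,433)),cv2.resize(c["color"][60:280,220:420],(400,433))]))
t0=load("top0.npz"); d=cv2.absdiff(t0["color"],t["color"]).max(2)
E
```

```text
15.575 [0.4363633  0.11301859 0.32027266] [-2.412  0.029  0.757] [ 0.801  0.037 -0.28   1.332 -0.839  1.637] [ 0.5 -0.1  0.5]
tcp in toaster mm [-311.3   55.8  320.3] upper corner [-304.    56.3  328.5] dir [ 0.746  0.012 -0.666]
```

View pics/c9.png

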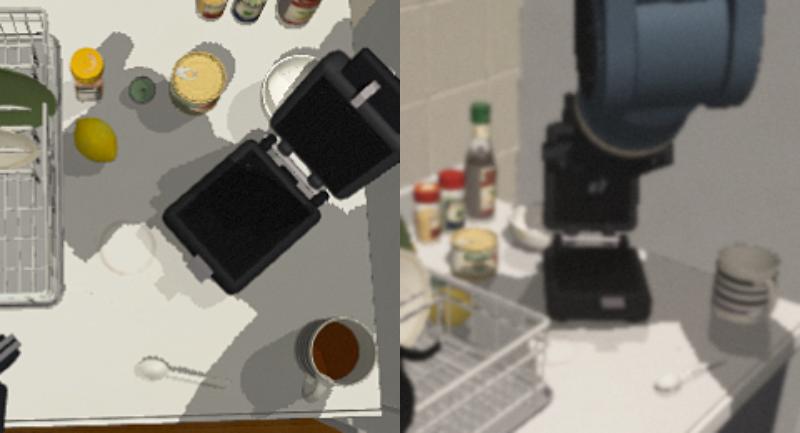

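The lid leans back open and the arm is clear. I'll measure the lid angle and the base and bystander displacement, then hand in.

```bash
python3 - <<'E'
from h import *
t=load("top7.npz"); t0=load("top0.npz")
vv,uu=np.mgrid[146:182:2,378:418:2]; P=depth(t,np.c_[uu.ravel(),vv.ravel()].astype(float)); P=P[(P[:,2]>.06)&(P[:,2]<.3)]
for _ in range(4):
    m=P.mean(0); n=np.linalg.svd(P-m)[2][2]; r=abs((P-m)@n); P=P[r<=max(.004,np.percentile(r,80))]
n*=np.sign(n[2]) 
print("normal toaster",n@[.656,-.755,0],n[2],"lid angle",np.pi-np.arccos(n[2]) ,len(P), r.max())
vv,uu=np.mgrid[190:270,285:400]; P=depth(t,np.c_[uu.ravel(),vv.ravel()].astype(float)); Q=P[abs(P[:,2]-.047)<.012]
print("base rect",cv2.minAreaRect((Q[:,:2]*1000).astype(np.float32)))
a=cv2.cvtColor(t0["color"],cv2.COLOR_BGR2GRAY);b=cv2.cvtColor(t["color"],cv2.COLOR_BGR2GRAY)
for nme,(u,v,h) in dict(mug=(402,293,16),lemon=(257,164,14),jar=(252,122,14),tin=(319,128,16),tea=(285,133,9),garlic=(163,307,14),spoon=(291,300,10)).items():
    T=a[v-h:v+h,u-h:u+h]; S=b[v-h-8:v+h+8,u-h-8:u+h+8]; _,mx,_,l=cv2.minMaxLoc(cv2.matchTemplate(S,T,cv2.TM_CCOEFF_NORMED)); print(nme,"shift px",l[0]-8,l[1]-8,round(mx,2))
E
```

```text
normal toaster -0.9648909813906164 0.26221156407541174 lid angle 1.836109570116137 351 0.003706560970080773
base rect ((595.204833984375, -156.31512451171875), (150.18177795410156, 208.74911499023438), 39.13030242919922)
mug shift px 0 0 0.87
lemon shift px 1 -2 0.35
jar shift px 0 0 0.99
tin shift px 0 0 0.96
tea shift px -1 1 0.79
garlic shift px 4 -6 0.19
spoon shift px 0 0 1.0
```

```bash
python3 -c "
from station import bot
print(bot.state()['time'],bot.job_done())"
```

```text
the job is handed in; nothing more can be done
15.675 None
```

The toaster is unlocked and open, and I handed the job in at 15.7 s of the 45 s allowed. With shut fingertips I pushed the lock slide left until the force rose to about 7 N at its end stop. I then lifted the lid from under the left front of the handle, needing about 3 N, carried it over past upright, and took the arm clear.

**Last checks**
- **Lid:** the final depth image gives an angle of 1.836 rad, which is at the 1.83 stop.
- **Toaster:** the base has shifted only about 2–4 mm, estimated from comparing images and a rough depth fit.
- **Lock:** before lifting, the top view showed the slide at the left end of its slot. I could not see it again with the lid open.
- **Mug, teaspoon, pepper jar, tin and tea light:** these shifted by 0–1 px in the top view.
- **Lemon:** the image match was poor (0.35), probably because of changed shadow, but it sits at its old pixel position by eye.
- **Garlic:** the image match failed (0.19), probably because the arm blocks that view. The planned path kept away from it.
- **Rice bowl:** not measured. It looked in place, partly hidden behind the open lid.

The first tool tilt for reaching under the handle ran into the elbow's range limit, so I used a steeper 40° downward approach instead.

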